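Clamp a glued cabinet foot with a one-hand bar clamp

ROBOT

A 6-joint arm with a two-finger parallel gripper is mounted at the origin on the work surface. World frame = base frame: x ahead of the robot, y to its left, z up, the work surface at z = 0. Lengths are in m, angles in rad, forces in N, time in s.
With the tool pointing down it reaches from about 0.35 to 0.975 m from the base axis. Payload 4.9 kg.
Tool frame: the origin (TCP) lies at the very end of the fingers, on their centre line; the grasp point (between the pads) lies 19 mm behind it; z points along the fingers, y is the line along which they close (so a half turn about z gives the same grasp; the last joint's range is limited). The gripper opens to 85 mm and grips with 20 to 120 N. Pads are 22 mm wide; open, the fingers measure 114 mm over their backs; the gripper's body (76 mm by 85 mm) begins 54 mm behind the grasp point. The pads swing forward as they close: fully open they stand 13 mm farther back than shut.
Start: joints at [1.124, 0.053, 1.613, -0, 1.476, -0.119], TCP at [0.201, 0.592, 0.231] pointing down, gripper open.
Joint ranges: [-3.01, 3.01], [-1.01, 2.22], [0.06, 2.58], [-1.02, 4.17], [0.09, 2.62], [-3.14, 3.14]. Speed limits (rad/s): [2.57, 2.57, 3.14, 3.14, 3.14, 3.14].

INTERFACE

Orientations are given as a rotation vector (axis times angle).
In Python, from station import * gives the robot as it stands.
- The arm moves only by the shell command python3 -m crank 'ROWS' [OPENING] [FORCE]. ROWS is JSON, a list of rows, each an object with "offset": the shift along the tool's x, y, z in m, a list of three; "twist": the turn, a rotation vector about the tool's x, y, z in degrees, a list of three. In form: [{"offset": [x, y, z], "twist": [rx, ry, rz]}, ...]. A call has 1 to 20 rows; each row is the pose to reach, as a shift and turn from the pose commanded when the call began, along the tool's axes at that moment; what a row does not reach only later rows make up. A row lasts 1/8 s, in which the tool goes at most 62.5 mm and 10.7 degrees, less where a joint would pass 70% of its speed; a pose out of reach is approached as far as the arm can. A call with a gripper value outside its range is refused whole. OPENING is the opening, from 0 (shut) to 1 (fully open), set as the call begins (- or left out, the last holds). The fingers move at their own pace and stop on an object; FORCE is the grip in N (left out, the last holds). Time passes only in rows, so rows that repeat a pose let the fingers close. It gives the time, the measured TCP pose, the force, the opening and the grip force at its end, in the units of the state.
- get_obs(): the state, without advancing time (a new reading comes with each control period).
- get_image(name): name is "scene" or "top" or "wrist"; returns the picture (480x640x3 uint8, red, green, blue); there is no depth.
- get_calibration(name): a dict with "intrinsics" (3x3 intrinsics, pixels), "world_from_camera" (4x4, takes a point from camera to world coordinates); the wrist camera has in their place "tool_from_camera" (4x4, takes a point from camera to tool coordinates, whose origin is the TCP and whose axes are the flange's). Camera axes: x right, y up, looking along -z (the intrinsics and any distortion apply to the point x, -y, -z); pixel columns grow to the right and rows downward; lengths in m; the calibration is good to about 2 mm. A picture is of the moment at which its call begins: read the wrist's pose just before it. get_calibration takes no time and is no camera call.
- finish_job(): hands the job in; it is judged then, once.
Trained networks look in the newest picture that a camera, given by its name, has taken for a name from the list of things; names that differ only in an ending like _2 or _b are one class to them, and where a whole thing is asked for, a point or a joint stands for the part that bears it (a point fixed in the world has none). Each returns a list of dicts, best first, with "confidence" (0 to 1); they miss things now and then, are a little off and sometimes report something else, mostly with a low value. They report only what shows in the picture. A call takes as long as a camera call. They do not tell look-alikes from the thing itself.
- cut_out(query, camera): "region" (480x640 bool, what is visible of it) and "rect" ([centre column, centre row, width, height] in pixels, round what is visible of it).
The state is a dict: "t": time; "q": joint angles; "dq": joint speeds; "effort": joint torques, N m; "tool_pos": TCP position; "tool_rot": TCP orientation; "contact_force": force on the tool from outside, world axes, zero at the start; "wrist_torque": the same for the moment, N m; "opening": finger opening in m; "grip_force": force on a finger pad.
Only numpy, scipy, OpenCV 4.12 (cv2) and the standard library are available. Lean on these libraries where they do the work, as an engineer would, in place of code of your own. Each camera call takes 0.05 s, during which the arm holds its last target. There are 200 camera calls.

TASK

Stand the freshly glued wooden cabinet foot upright on the clamp's board between pad and fixed jaw, centred, with the glue line crossways to the direction of push, and let go of it. Then pump the clamp's trigger against its handle (never push the moving jaw by hand) until the sprung pad presses the foot home against the fixed jaw, and give it one more full squeeze, but do not go on pumping: with the pad's spring nearly closed up the joint is crushed. Leave the other things where they are, and finish while still holding the trigger squeezed.

Things in the scene. Friction and masses are not known exactly. Their poses are not given: they have to be found in the camera images.
- foot_center (a point): Centre of the wooden cabinet foot, half-way up: a block 50 mm (its x) by 40 mm (its y) by 60 mm tall (z up), 0.11 kg, standing on the worktop, with a dowel stub 12 mm in diameter and 12 mm long on top. Glued from two halves, one of darker wood; the 1 to 2 mm dark glue line lies in the plane x = 0 of this frame, seen on top as a line along y. Either end may face the fixed jaw.
- slot (a point): Where the middle of the foot's underside comes when clamped against the fixed jaw: on the upper face of the clamp's plywood board (370 x 110 mm, 12 mm thick, fixed to the worktop). x = the direction of push (pad to fixed jaw), z up. Between pad and fixed jaw there are 22 to 38 mm of slack besides the foot; stood down some mm short of this point, it is pushed home by the pumping.
- fixed_jaw: Fixed jaw of the clamp, black, 60 mm wide, its top 80 mm above the worktop; origin in the middle of its inner face, 25 mm beyond the slot point in x and 36 mm above the worktop; axes as the slot's.
- jaw: Moving jaw with its toothed steel rod, carried in the black housing; the jaw plate is 46 mm wide and its top 60 mm above the worktop, its front face 22 mm in +x from this origin. It moves in +x of the slot frame, only by the trigger.
- pad: Round rubber pad, 32 mm in diameter, on a sprung plunger in front of the moving jaw's plate; origin in the centre of its face, 36 mm above the worktop, axes as the slot's.
- jaw_travel (a joint): How far the moving jaw has advanced (m), 0 to 0.075; 0 to 0.016 at the start. A full squeeze of the trigger advances it about 9 mm while the pad is free, 6 to 8 mm under load; a ratchet holds it between squeezes, though it may slip back up to 3 mm as the trigger is let out.
- pad_push (a joint): How far the pad's plunger is pushed in (m): 0 = spring relaxed, pad free; 0.026 = fully closed up. 600 N/m, so 10 mm is 6 N. The open length of plunger seen between jaw plate and pad is 26 mm minus this.
- trigger: Bare aluminium trigger lever, 10 mm thick, 24 mm wide, standing up between the black handle and the jaws; origin at its pivot, 86 mm above the worktop; its top is 90 mm above the pivot. x of its frame points away from the handle, to the jaws.
- trigger_angle (a joint): Trigger angle (rad): 0 = let out (a spring returns it there), 0.235 = fully squeezed to its stop towards the handle.
- squeeze (a point): Point 146 mm above the worktop, half-way between the outer faces of handle and fully squeezed trigger; axes as the slot's. At this height the pair measures 36 mm along x squeezed, 50 mm let out: handle face (fixed, 26 mm wide) at 18 mm in -x, trigger face at 18 mm in +x squeezed, 32 mm let out. A full squeeze takes 4 N free, up to 15 N under load. The housing's top is 98 mm above the worktop.
- glue: Bystander: white plastic glue bottle, 52 mm diameter, 150 mm tall, upright; origin in the middle of its underside. Leave alone.
- mug: Bystander: white mug, 80 mm diameter, 90 mm tall; origin in the middle of its underside. Leave alone.
- jar: Bystander: glass jar with a steel lid, 70 mm diameter, 100 mm tall; origin in the middle of its underside. Leave alone.
- driver: Bystander: screwdriver lying on the worktop, about 200 mm long; origin in the middle of its underside. Leave alone.
- offcut: Bystander: flat offcut of wood, 90 x 45 x 18 mm, lying; origin in the middle of its underside. Leave alone.
- bowl: Bystander: white bowl, 120 mm diameter, 50 mm tall; origin in the middle of its underside. Leave alone.
- tin: Bystander: food tin, 74 mm diameter, 110 mm tall; origin in the middle of its underside. Leave alone.
There are look-alikes about, which are no part of the job. Leave any purple look-alike of the part that bears foot_center alone.

How it is judged:
On the way, in this order (a step that is already met when the one before it is completed fails the run):
1. the foot stands upright in the clamp, glue line crossways, let go of (x of foot_center in the frame of slot between -0.036 and 0.005 m and y of foot_center in the frame of slot between -0.013 and 0.013 m and z of foot_center in the frame of slot between 0.025 and 0.035 m and angle between foot_center's own z axis and vertical below 0.1 rad and angle between the x axis of foot_center and the x axis of slot, either way round below 0.2 rad and contact force between the fingers and foot below 0.3 N), for 0.2 s.
2. the pad presses the foot against the fixed jaw (contact force between each of pad, fixed_jaw and foot above 0.3 N and value of joint pad_push above 0.001 m), for 0.1 s.
At the end, for the whole second after the job is handed in: Foot upright on the board, within 4 mm of the fixed jaw's face and 15 mm of the middle sideways, glue line crossways within 0.2 rad, not touched; pad plunger pushed in 4 to 20.5 mm, pressing the foot on the fixed jaw; fingers hold the trigger squeezed over 0.1 rad with over 1 N (x of foot_center in the frame of slot between -0.004 and 0.005 m and y of foot_center in the frame of slot between -0.015 and 0.015 m and z of foot_center in the frame of slot between 0.025 and 0.035 m and angle between foot_center's own z axis and vertical below 0.1 rad and angle between the x axis of foot_center and the x axis of slot, either way round below 0.2 rad and value of joint pad_push between 0.004 and 0.0205 m and contact force between pad and foot above 1.5 N and contact force between fixed_jaw and foot above 1 N and contact force between the fingers and foot below 0.3 N and contact force between the fingers and trigger above 1 N and value of joint trigger_angle above 0.1 rad and linear speed of foot below 0.01 m/s); the arm keeps its last pose, push and grip.
It fails at once if the joint is crushed: the pad's plunger is pushed in more than 22 mm (value of joint pad_push above 0.022 m).
It fails at once if the moving jaw or its pad is pushed by the robot itself (over 3 N) (contact force between any of the fingers, the arm and jaw above 3 N).
It fails at once if a bystander is moved more than 30 mm (distance of any of glue, mug, jar, driver, offcut, bowl, tin from where it was at the start of the episode above 0.03 m).
It also fails if it takes over 51 s, if anything falls off the work surface, if the arm or the gripper's body presses on something with over 40 N, if the wrist force passes 120 N, or if a joint passes its speed limit or range.

## Working session

There is one attempt and no reset: what is moved stays moved. The work goes in short steps, Python scripts to look and compute and a shell command to move; the robot and the scene stay as the last step left them, time stands still between calls to the robot, and variables do not carry over. Pictures are saved under pics/ and viewed, at most 10 in all, crops included, and the job is handed in when it is done.

```bash
mkdir -p pics
cat > h.py <<'E'
from station import *
import numpy as np, cv2
from scipy.spatial.transform import Rotation as R
def save(n,f,crop=None,s=1):
    im=get_image(n)
    if crop: im=im[crop[1]:crop[3],crop[0]:crop[2]]
    if s!=1: im=cv2.resize(im,None,fx=s,fy=s,interpolation=cv2.INTER_CUBIC)
    cv2.imwrite(f,im[:,:,::-1])
def wfc(n,o=None):
    c=get_calibration(n)
    if n!='wrist': return np.array(c['intrinsics']),np.array(c['world_from_camera']),c
    o=o or get_obs(); T=np.eye(4);T[:3,:3]=R.from_rotvec(o['tool_rot']).as_matrix();T[:3,3]=o['tool_pos']
    return np.array(c['intrinsics']),T@np.array(c['tool_from_camera']),c
def ray(n,u,v,o=None):
    K,T,_=wfc(n,o); d=np.linalg.solve(K,[u,v,1.]); d=T[:3,:3]@[d[0],-d[1],-d[2]]
    return T[:3,3],d
def atz(n,u,v,z,o=None):
    p,d=ray(n,u,v,o); return p+d*(z-p[2])/d[2]
def tri(*rs):
    A=0;b=0
    for p,d in rs:
        d=d/np.linalg.norm(d);M=np.eye(3)-np.outer(d,d);A=A+M;b=b+M@p
    return np.linalg.solve(A,b)
def proj(n,P,o=None):
    K,T,_=wfc(n,o); c=np.linalg.inv(T)@np.append(P,1); q=K@[c[0],-c[1],-c[2]]; return q[:2]/q[2]
E
python3 - <<'E'
from h import *
save('scene','pics/scene.png');save('top','pics/top.png')
for n in ('scene','top'):
    K,T,c=wfc(n);print(n,K.round(1).tolist(),T.round(3).tolist(),[k for k in c])
    for q in ('foot_center','fixed_jaw','pad','trigger','jaw'):
        for r in cut_out(q,n)[:3]: print(n,q,round(r['confidence'],2),np.round(r['rect'],1))
E
```

```text
scene [[496.8, 0.0, 328.2], [0.0, 496.8, 235.2], [0.0, 0.0, 1.0]] [[-0.747, -0.522, 0.412, 1.037], [0.665, -0.587, 0.463, 0.56], [0.0, 0.619, 0.785, 1.08], [0.0, 0.0, 0.0, 1.0]] ['intrinsics', 'world_from_camera']
scene foot_center 0.85 [434.8 334.8  27.2  28.3]
scene foot_center 0.68 [439.1 302.4  30.5  33.1]
scene foot_center 0.62 [392.1 316.6  20.7  32.5]
scene fixed_jaw 0.42 [509.5 339.2  57.5  45.5]
scene pad 0.52 [314.  258.8   8.3  11.2]
scene trigger 0.6 [287.9 222.3   9.2  31. ]
scene jaw 0.7 [284.3 240.8  68.4  49.3]
scene jaw 0.52 [405.9 260.8  17.5  33.8]
top [[471.5, 0.0, 321.2], [0.0, 471.5, 245.5], [0.0, 0.0, 1.0]] [[-0.021, 0.998, -0.062, 0.489], [-1.0, -0.02, 0.023, 0.019], [0.022, 0.063, 0.998, 1.334], [0.0, 0.0, 0.0, 1.0]] ['intrinsics', 'world_from_camera']
top foot_center 0.79 [198.7 271.4  27.   19.5]
top foot_center 0.7 [203.8 230.1  19.4  14.9]
top foot_center 0.57 [234.7 257.7  26.5  24.8]
top fixed_jaw 0.56 [287.8 252.2  13.9  23.1]
top fixed_jaw 0.42 [364.9 240.1  78.1  22.9]
top pad 0.64 [329.1 246.9   4.8  11.1]
top trigger 0.57 [363.4 242.4  79.9  14.2]
top jaw 0.86 [366.6 239.1  73.   24.9]
```

View pics/scene.png

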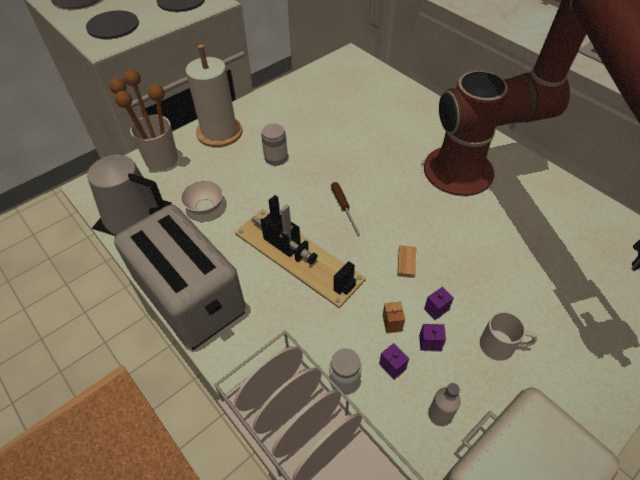

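View pics/top.png

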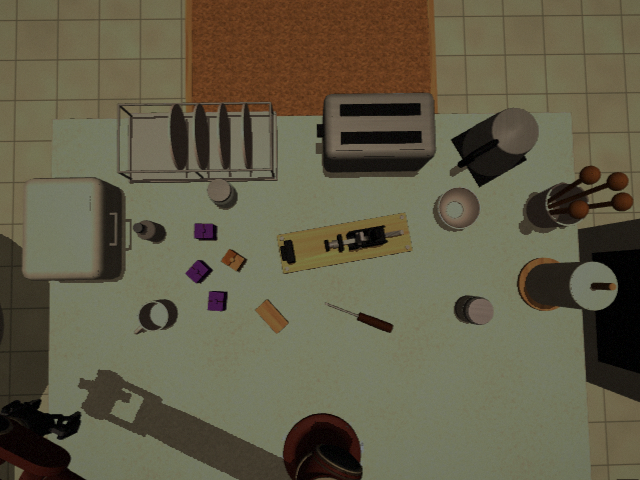

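The pictures show one wooden two-tone block at scene (394,317), top (234,259). The purple look-alikes are at scene (439,302), (433,337) and (394,361), top (217,300), (199,271) and (204,231). The flat offcut is at scene (407,261), top (271,316). The description fits the wooden block. The clamp's fixed jaw is at top (288,252) and the trigger and handle are near (365,238).

Run:
```python
from h import *
a=get_image('top')[205:295,195:425];b=get_image('scene')[190:340,230:420]
a=cv2.resize(a,None,fx=3.2,fy=3.2,interpolation=cv2.INTER_CUBIC);b=cv2.resize(b[:, :],(380,300),interpolation=cv2.INTER_CUBIC)
m=np.zeros((290+300,740,3),np.uint8);m[:a.shape[0],:a.shape[1]]=a;m[290:590,:380]=b
# foot zoom
f=cv2.resize(get_image('scene')[290:340,370:420],(300,300),interpolation=cv2.INTER_CUBIC);m[290:590,400:700]=f
m=np.clip(m*1.5,0,255).astype(np.uint8);cv2.imwrite('pics/c1.png',m[:,:,::-1])
# foot centroid by networks
def best(q,n,u,v):
    return min(cut_out(q,n),key=lambda r:np.hypot(r['rect'][0]-u,r['rect'][1]-v))
t=best('foot_center','top',234,258)['rect'];s=best('foot_center','scene',394,317)['rect']
print('foot',tri(ray('top',*t[:2]),ray('scene',*s[:2])),t,s)
print('jar..')
print('fixedjaw',tri(ray('top',287.8,252.2),ray('scene',345,272)))
print('board corners top',[atz('top',u,v,.012).round(3).tolist() for u,v in((277,235),(282,273),(405,213),(411,248))])
print(get_obs())
```

```text
foot [0.53640152 0.22959829 0.0328913 ] [234.1, 259.1, 30.2, 21.3] [393.3, 316.8, 23.8, 29.5]
jar..
fixedjaw [0.55181294 0.07873341 0.07077991]
board corners top [[0.603, 0.112, 0.012], [0.496, 0.099, 0.012], [0.658, -0.251, 0.012], [0.559, -0.265, 0.012]]
{'t': 0.85, 'q': array([ 1.12398719e+00,  5.26860620e-02,  1.61291111e+00,  1.13380699e-05,
        1.47599264e+00, -1.18985251e-01]), 'dq': array([0.00029574, 0.00187106, 0.00035115, 0.00014525, 0.00127914,
       0.00229873]), 'effort': array([ 7.34972964e-04, -3.93670034e+01, -3.70456123e+01,  2.49243834e-05,
        5.08294870e-04, -9.64018454e-06]), 'tool_pos': array([0.20121844, 0.5917008 , 0.23130558]), 'tool_rot': array([-5.12641826e-01, -3.09947409e+00, -9.23344454e-06]), 'contact_force': array([-0.00232388, -0.55473983, -0.44958846]), 'wrist_torque': array([0.04599975, 0.01290922, 0.01637816]), 'grip_force': 0.0, 'opening': 0.08545349443287412}
```

View pics/c1.png

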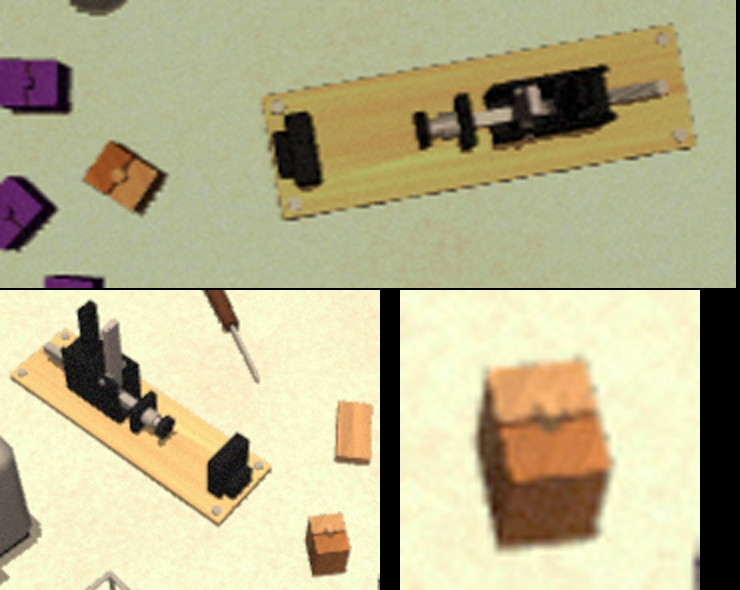

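The close crop confirms a wooden foot with dark and light halves, a dowel and the glue line. It stands at about (0.536, 0.230), its x axis at about 54° in world; the slot x axis is at about 99°.

```bash
cat >> h.py <<'E'
def rel(P,yang=None):
    # offset/twist (tool axes) to TCP target P, tool down, tool y at yang deg; from commanded ~ measured pose
    o=get_obs();A=R.from_rotvec(o['tool_rot']);off=A.inv().apply(np.array(P)-o['tool_pos'])
    tw=[0,0,0]
    if yang is not None:
        y=np.radians(yang);B=np.array([[-np.sin(y)*-1,np.cos(y),0],[-np.cos(y),np.sin(y),0],[0,0,-1]]).T
        yv=np.array([np.cos(y),np.sin(y),0]);z=np.array([0,0,-1.]);B=np.c_[np.cross(yv,z),yv,z]
        tw=(A.inv()*R.from_matrix(B)).as_rotvec(degrees=True)
    print('off',off.round(4).tolist(),'twist',np.round(tw,2).tolist(),'t',round(o['t'],2))
E
python3 - <<'E'
from h import *
print(np.round(get_calibration('wrist')['tool_from_camera'],3).tolist(),np.round(get_calibration('wrist')['intrinsics'],0).tolist())
rel([.50,.22,.25],-36)
E
```

```text
[[-0.001, 0.957, 0.288, 0.073], [1.0, 0.001, 0.0, -0.0], [-0.0, 0.288, -0.957, -0.143], [0.0, 0.0, 0.0, 1.0]] [[406.0, 0.0, 316.0], [0.0, 406.0, 240.0], [0.0, 0.0, 1.0]]
off [-0.4026, -0.2557, -0.0187] twist [-0.0, -0.0, 107.22] t 0.85
```

Run:
```python
from h import *
rel([.536,.23,.19],-36)
```

```text
off [-0.4334, -0.2346, 0.0413] twist [-0.0, -0.0, 107.22] t 0.85
```

```bash
python3 -m crank '[{"offset":[-0.05,-0.03,0],"twist":[0,0,10]},{"offset":[-0.10,-0.055,0],"twist":[0,0,20]},{"offset":[-0.15,-0.08,0],"twist":[0,0,30]},{"offset":[-0.20,-0.11,0],"twist":[0,0,40]},{"offset":[-0.25,-0.135,0],"twist":[0,0,50]},{"offset":[-0.30,-0.16,0],"twist":[0,0,60]},{"offset":[-0.34,-0.185,0],"twist":[0,0,70]},{"offset":[-0.38,-0.206,0],"twist":[0,0,80]},{"offset":[-0.41,-0.22,0.01],"twist":[0,0,90]},{"offset":[-0.425,-0.23,0.025],"twist":[0,0,100]},{"offset":[-0.433,-0.235,0.04],"twist":[0,0,107]},{"offset":[-0.433,-0.235,0.04],"twist":[0,0,107]}]' 0.95
python3 - <<'E'
from h import *
o=get_obs();save('wrist','pics/w1.png')
for r in cut_out('foot_center','wrist')[:4]: print(r['confidence'],np.round(r['rect'],1))
print(get_obs()['tool_pos'],get_obs()['tool_rot'])
E
```

```text
t: 2.35
tool_pos: [0.5349, 0.229, 0.1897]
tool_rot: [-2.796, -1.432, 0.005]
contact_force: [-0.8, 0.4, 0.7]
opening: 0.0812
grip_force: 0.0
0.93 [163.6 251.8 106.8  89.1]
0.74 [347.3  55.6  93.6 106.9]
0.55 [313.8 218.8  53.9  82.1]
[0.53546668 0.23004812 0.19169177] [-2.79493790e+00 -1.43422481e+00 -3.26708413e-04]
```

View pics/w1.png

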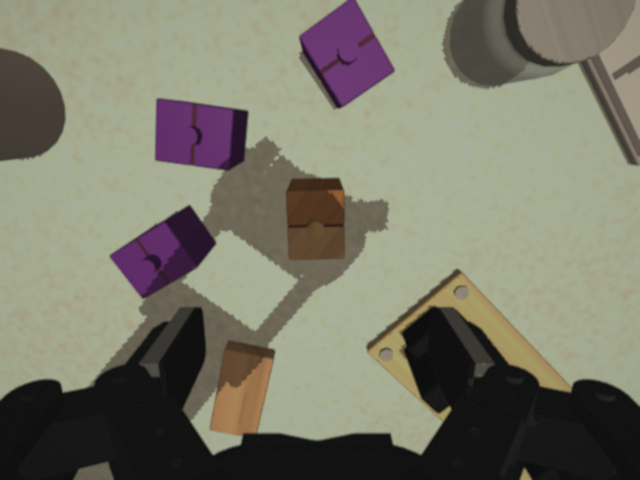

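The view shows the wooden foot's top face at columns 287–344, rows 193–259, with the glue line horizontal at row 226, so the tool is squared to it. The purple ones are at (200,135), (165,250) and (347,55).

Run:
```python
from h import *
o=get_obs()
c=[atz('wrist',u,v,.06,o) for u,v in((287,193),(344,192),(344.5,259),(288,259.5))]
m=sum(c)/4;print(m,np.linalg.norm(c[1]-c[0]),np.linalg.norm(c[2]-c[1]))
a=[np.degrees(np.arctan2(*(p-q)[[1,0]])) for p,q in((c[1],c[0]),(c[2],c[3]))];b=[np.degrees(np.arctan2(*(p-q)[[1,0]]))+90 for p,q in((c[2],c[1]),(c[3],c[0]))];print(a,b)
print('tri check',tri(ray('wrist',316,226,o),ray('top',234.1-1,258.5)))
rel([m[0],m[1],.022],-36); rel([m[0],m[1],.022])
# wrist two-axis: find board slot from top: front jaw face etc
```

```text
[0.53541619 0.23046266 0.06      ] 0.03888131490501341 0.0484007346730306
[np.float64(-34.72668855700838), np.float64(-35.20748746734843)] [np.float64(-34.19487199884193), np.float64(-36.078379925116664)]
tri check [0.53640354 0.2288984  0.05447043]
off [0.0003, -0.0003, 0.1697] twist [-0.0, -0.01, 0.33] t 2.45
off [0.0003, -0.0003, 0.1697] twist [0, 0, 0] t 2.45
```

```bash
python3 -m crank '[{"offset":[0,0,0.06],"twist":[0,0,-0.8]},{"offset":[0,0,0.11],"twist":[0,0,-0.8]},{"offset":[0,0,0.145],"twist":[0,0,-0.8]},{"offset":[0,0,0.165],"twist":[0,0,-0.8]},{"offset":[0,0,0.165],"twist":[0,0,-0.8]}]' && python3 -m crank '[{"offset":[0,0,0],"twist":[0,0,0]},{"offset":[0,0,0],"twist":[0,0,0]},{"offset":[0,0,0],"twist":[0,0,0]},{"offset":[0,0,0],"twist":[0,0,0]},{"offset":[0,0,0],"twist":[0,0,0]},{"offset":[0,0,0],"twist":[0,0,0]}]' 0 35
```

```text
t: 3.08
tool_pos: [0.5348, 0.23, 0.0257]
tool_rot: [-2.785, -1.452, 0.003]
contact_force: [0.7, 0.3, 0.6]
opening: 0.081
grip_force: 0.0
t: 3.82
tool_pos: [0.537, 0.2303, 0.0284]
tool_rot: [2.786, 1.451, 0.005]
contact_force: [-0.6, 0.7, 6.3]
opening: 0.0394
grip_force: 37.3
```

Run:
```python
from h import *
rel([.557,.03,.21],8.5)
```

```text
off [-0.1522, 0.1316, -0.1818] twist [0.17, -0.11, -43.48] t 3.83
```

```bash
python3 -m crank '[{"offset":[0,0,-0.04],"twist":[0,0,0]},{"offset":[0,0,-0.095],"twist":[0,0,0]},{"offset":[-0.01,0.01,-0.145],"twist":[0,0,-5]},{"offset":[-0.04,0.035,-0.18],"twist":[0,0,-13]},{"offset":[-0.08,0.07,-0.185],"twist":[0,0,-23]},{"offset":[-0.12,0.105,-0.185],"twist":[0,0,-33]},{"offset":[-0.145,0.125,-0.185],"twist":[0,0,-41]},{"offset":[-0.152,0.132,-0.185],"twist":[0,0,-43.5]},{"offset":[-0.152,0.132,-0.185],"twist":[0,0,-43.5]}]'
python3 - <<'E'
from h import *
o=get_obs();save('wrist','pics/w2.png')
for q in('fixed_jaw','pad','jaw','foot_center'):
  for r in cut_out(q,'wrist')[:2]: print(q,r['confidence'],np.round(r['rect'],1))
print(o['tool_pos'],o['tool_rot'])
E
```

```text
t: 4.95
tool_pos: [0.5562, 0.0288, 0.2109]
tool_rot: [-2.053, -2.378, 0.001]
contact_force: [0.4, -0.3, -0.5]
opening: 0.0393
grip_force: 36.6
fixed_jaw 0.97 [324.4 147.3  89.1  52.2]
foot_center 0.59 [317.  332.4 129.6 192.8]
[0.55624808 0.02883243 0.21094175] [-2.05253880e+00 -2.37762736e+00  5.90536862e-04]
```

View pics/w2.png

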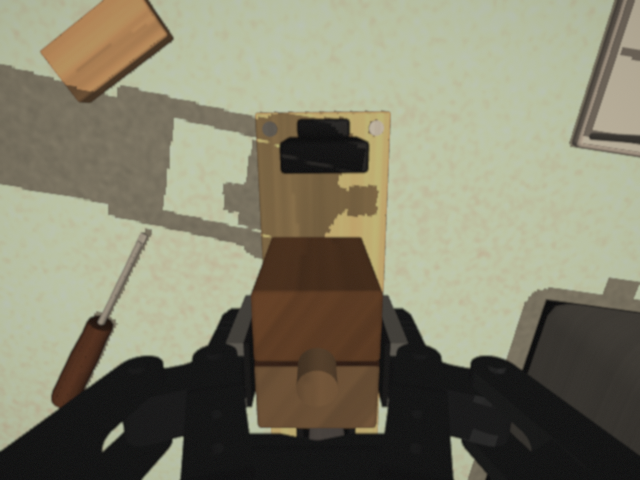

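The picture shows the held foot (columns 253–382) and the fixed jaw above it. The jaw's inner top edge runs from about (281,173) to (368,173), and the board edges are at columns 258 and 390.

```bash
cat > j.py <<'E'
from h import *
im=cv2.imread('pics/w2.png');g=im.max(2).astype(float)
# jaw inner edge rows (dark->bright going down)
us=list(range(287,364,4));ed=[]
for u in us:
    col=g[160:190,u-1:u+2].mean(1);ed.append(160+np.argmax(np.diff(col))+.5)
print(ed)
a,b=np.polyfit(us,ed,1)
def hor(v,lo,hi,sgn):
    r=g[v-3:v+4,lo:hi].mean(0);return lo+np.argmax(sgn*np.diff(r))+.5
L=hor(160,268,300,-1);Rr=hor(160,350,385,1);print('L,R',L,Rr)
p=atz('wrist',L,a*L+b,.08);q=atz('wrist',Rr,a*Rr+b,.08)
d=q-p;print('width',np.linalg.norm(d),'mid',(p+q)/2,'ydir',np.degrees(np.arctan2(d[1],d[0])))
# screw heads / board edges
E
python3 - <<'E'
exec(open('j.py').read())
P=[atz('wrist',u,v,.012) for u,v in((257,115),(261,235),(390,115),(386,235))]
for i,j in((0,1),(2,3)):
    d=P[i]-P[j];print('edge',np.degrees(np.arctan2(d[1],d[0])),P[i][:2],P[j][:2])
print('top tri', [tri(ray('wrist',u,v),ray('top',195+x/3.2,205+y/3.2)).round(4).tolist() for u,v,x,y in((L,a*L+b,320,184),(Rr,a*Rr+b,311,112))])
c=[atz('wrist',u,v,get_obs()['tool_pos'][2]+.035) for u,v in((253,363),(381,362))];print('foot glue',c)
E
```

```text
[np.float64(173.5), np.float64(172.5), np.float64(172.5), np.float64(172.5), np.float64(172.5), np.float64(172.5), np.float64(172.5), np.float64(172.5), np.float64(172.5), np.float64(172.5), np.float64(172.5), np.float64(172.5), np.float64(172.5), np.float64(172.5), np.float64(172.5), np.float64(172.5), np.float64(172.5), np.float64(172.5), np.float64(172.5), np.float64(172.5)]
L,R 279.5 368.5
width 0.059737096772559437 mid [0.55574529 0.06854402 0.08      ] ydir 8.696771864292138
edge 98.07683737293368 [0.49789876 0.0976656 ] [ 0.51202569 -0.00188389]
edge 99.4880269271437 [0.60382063 0.11348832] [0.62039893 0.01429296]
top tri [[0.524, 0.0609, 0.0559], [0.5873, 0.0689, 0.0512]]
foot glue [array([0.53692462, 0.02900374, 0.246181  ]), array([0.57542857, 0.03509946, 0.246181  ])]
```

Run:
```python
from h import *
rel([.5612,.0329,.0393],8.7)
```

```text
off [0.0018, 0.0052, 0.1719] twist [-0.01, -0.01, -0.14] t 5.2
```

```bash
python3 -m crank '[{"offset":[0.003,0.0048,0.05],"twist":[0,0,0]},{"offset":[0.003,0.0048,0.10],"twist":[0,0,0]},{"offset":[0.003,0.0048,0.14],"twist":[0,0,0]},{"offset":[0.003,0.0048,0.16],"twist":[0,0,0]},{"offset":[0.003,0.0048,0.170],"twist":[0,0,0]},{"offset":[0.003,0.0048,0.172],"twist":[0,0,0]},{"offset":[0.003,0.0048,0.172],"twist":[0,0,0]},{"offset":[0.003,0.0048,0.172],"twist":[0,0,0]}]'
```

```text
t: 6.2
tool_pos: [0.5617, 0.0332, 0.0405]
tool_rot: [2.049, 2.379, 0.002]
contact_force: [1.1, 0.5, -0.6]
opening: 0.0396
grip_force: 36.7
```

```bash
python3 -m crank '[{"offset":[0,0,0.001],"twist":[0,0,0]},{"offset":[0,0,0.0015],"twist":[0,0,0]},{"offset":[0,0,0.0015],"twist":[0,0,0]}]'; python3 -m crank '[{"offset":[0,0,0.001],"twist":[0,0,0]},{"offset":[0,0,0.0015],"twist":[0,0,0]},{"offset":[0,0,0.0015],"twist":[0,0,0]}]'
```

```text
t: 6.58
tool_pos: [0.5617, 0.0331, 0.0403]
tool_rot: [2.05, 2.38, 0.001]
contact_force: [-3.1, -0.6, 10.2]
opening: 0.0396
grip_force: 38.1
t: 6.95
tool_pos: [0.5617, 0.0331, 0.0403]
tool_rot: [2.05, 2.38, -0.0]
contact_force: [-8.9, 0.2, 18.5]
opening: 0.0394
grip_force: 39.1
```

```bash
python3 -m crank '[{"offset":[0,0,-0.0018],"twist":[0,0,0]},{"offset":[0,0,-0.0018],"twist":[0,0,0]}]'; python3 -m crank '[{"offset":[0,0,0],"twist":[0,0,0]},{"offset":[0,0,0],"twist":[0,0,0]},{"offset":[0,0,0],"twist":[0,0,0]},{"offset":[0,0,0],"twist":[0,0,0]},{"offset":[0,0,-0.02],"twist":[0,0,0]},{"offset":[0,0,-0.06],"twist":[0,0,0]},{"offset":[0,0,-0.12],"twist":[0,0,0]},{"offset":[-0.04,0,-0.17],"twist":[0,0,0]},{"offset":[-0.08,0,-0.20],"twist":[0,0,0]},{"offset":[-0.12,0,-0.21],"twist":[0,0,0]},{"offset":[-0.12,0,-0.21],"twist":[0,0,0]}]' 0.7
python3 - <<'E'
from h import *
o=get_obs();save('wrist','pics/w3.png')
for q in('foot_center','fixed_jaw','pad','jaw','trigger'):
  for r in cut_out(q,'wrist')[:2]: print(q,r['confidence'],np.round(r['rect'],1))
print(o['tool_pos'],o['tool_rot'],o['t'])
E
```

```text
t: 7.2
tool_pos: [0.5617, 0.0332, 0.0403]
tool_rot: [2.049, 2.379, 0.001]
contact_force: [-3.9, 0.3, 8.9]
opening: 0.0395
grip_force: 37.9
t: 8.57
tool_pos: [0.5795, -0.0878, 0.2514]
tool_rot: [2.052, 2.373, 0.003]
contact_force: [-1.0, -0.6, -0.4]
opening: 0.0597
grip_force: 0.0
foot_center 0.97 [316.7  52.1  55.   81.3]
fixed_jaw 0.65 [311.6   7.5  76.5  10.7]
pad 0.73 [313.6 135.4  35.6  22.6]
pad 0.45 [315.2 178.8 132.6 357.5]
jaw 0.94 [315.  173.3  60.7 102.2]
trigger 0.79 [319.  260.   40.2  68.3]
trigger 0.31 [316.8 135.4  34.8  25.9]
[ 0.57951966 -0.08779419  0.25139474] [2.0515984  2.37345795 0.0026704 ] 8.575
```

View pics/w3.png

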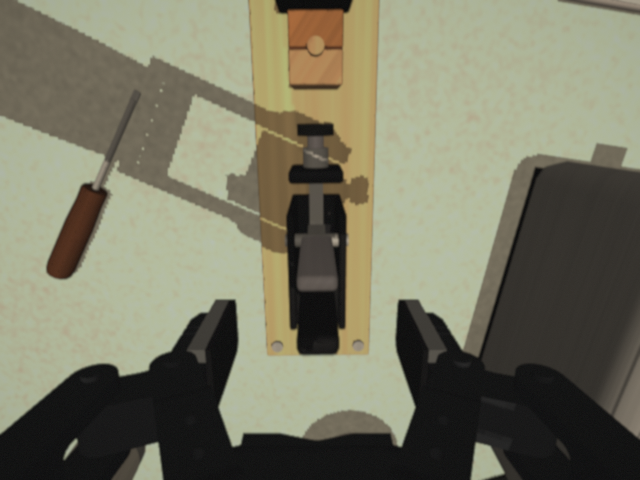

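The foot stands upright and centred at (316,52), with the glue line crossways and clear of the pad at (314,130). The trigger is at columns 298–337, rows 235–291, and the dark handle is below it at rows 292–353.

Run:
```python
from h import *
im=cv2.imread('pics/w3.png')[110:370,240:400]
im=cv2.resize(im,None,fx=2.3,fy=2.3,interpolation=cv2.INTER_CUBIC);t=cv2.resize(get_image('top')[215:265,275:405][:,:,::-1],None,fx=3.2,fy=3.2,interpolation=cv2.INTER_CUBIC)
m=np.zeros((598,790,3),np.uint8);m[:,:368]=im[:598];m[:160,370:786]=t
s=cv2.resize(get_image('scene')[185:275,250:340][:,:,::-1],(420,420),interpolation=cv2.INTER_CUBIC);m[170:590,370:790]=s
cv2.imwrite('pics/c2.png',np.clip(m*2.0,0,255).astype(np.uint8))
print('foot top',[atz('wrist',u,v,.072).round(4).tolist() for u,v in((290,48),(342,48))])
```

```text
foot top [[0.5415, 0.0324, 0.072], [0.5783, 0.038, 0.072]]
```

View pics/c2.png

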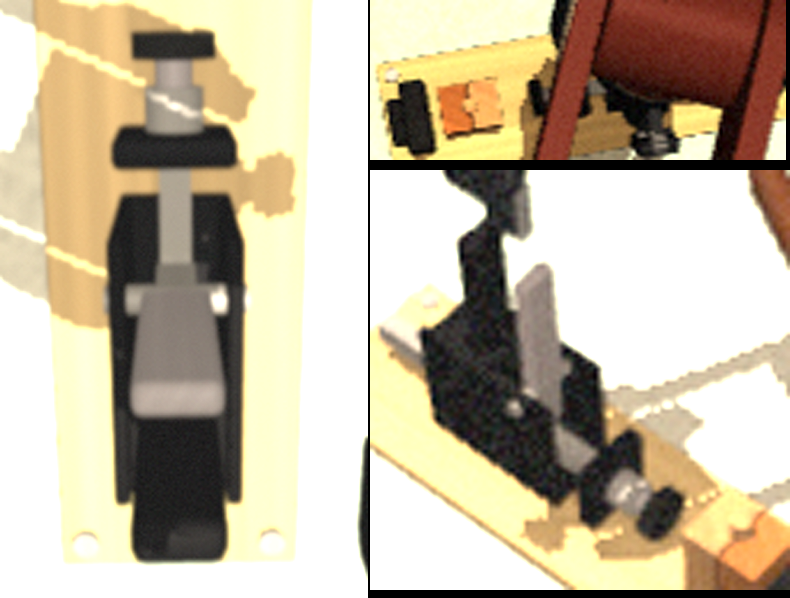

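Run:
```python
from h import *
X=np.array([np.cos(np.radians(98.7)),np.sin(np.radians(98.7))]);Y=np.array([-X[1],X[0]]);S=np.array([.5595,.0438])
def f(n,u,v,z):
    p=atz(n,u,v,z)[:2]-S;return p@X*1e3,p@Y*1e3
cr=lambda u,v:(240+u/2.3,110+v/2.3)
print('pivot',f('wrist',*cr(176,298),.086))
for v in(382,415):print('trig top',f('wrist',*cr(132,v),.176),f('wrist',*cr(222,v),.176))
for z in(.176,.186,.196,.21):print('handle back',z,f('wrist',*cr(178,556),z))
print('pad face',f('wrist',*cr(174,33),.052),'plate front top',f('wrist',*cr(174,128),.06))
for z in(.172,.182,.192):
  # scene crop scale 420/90, trigger top, handle left top
  print('scene trig',f('scene',250+(537-370)*90/420,185+(266-170)*90/420,z))
  print(f('scene',250+(462-370)*90/420,185+(240-170)*90/420,z))
```

```text
pivot (np.float64(-147.793906306378), np.float64(0.9395631479309947))
trig top (np.float64(-142.36874446829592), np.float64(11.74821187895406)) (np.float64(-142.43236111750758), np.float64(-10.420137740409618))
trig top (np.float64(-151.1867182887492), np.float64(11.89378516582395)) (np.float64(-151.25074967546104), np.float64(-10.519181708423101))
handle back 0.176 (np.float64(-191.19777593857592), np.float64(0.5312193272103659))
handle back 0.186 (np.float64(-184.91141623092958), np.float64(0.5356048665091719))
handle back 0.196 (np.float64(-178.62505652328326), np.float64(0.5399904058079781))
handle back 0.21 (np.float64(-169.82415293257844), np.float64(0.5461301608263546))
pad face (np.float64(-61.52459747611723), np.float64(1.387863146195281)) plate front top (np.float64(-93.41966114327144), np.float64(1.4838650210565758))
scene trig (np.float64(-157.55021433227836), np.float64(7.155595894211351))
(np.float64(-200.53172488648303), np.float64(-4.606841035320768))
scene trig (np.float64(-150.99183712029577), np.float64(1.020530041586424))
(np.float64(-193.49998890534016), np.float64(-10.61236624138629))
scene trig (np.float64(-144.43345990831332), np.float64(-5.114535811038479))
(np.float64(-186.46825292419734), np.float64(-16.617891447451797))
```

The trigger is near-vertical with its outer face at about -142.6 mm along the slot x axis. That puts the squeeze point at about -174.6 mm, world (0.585, -0.129), and the handle's back agrees.

Run:
```python
from h import *
rel([.5852,-.1288,.22],98.7)
```

```text
off [-0.0449, 0.0002, 0.0276] twist [-0.02, -0.06, -90.11] t 8.97
```

```bash
python3 -m crank '[{"offset":[-0.01,0,0],"twist":[0,0,-10]},{"offset":[-0.02,0,0],"twist":[0,0,-20]},{"offset":[-0.03,0,0],"twist":[0,0,-30]},{"offset":[-0.04,0,0],"twist":[0,0,-40]},{"offset":[-0.045,0,0],"twist":[0,0,-50]},{"offset":[-0.045,0,0],"twist":[0,0,-60]},{"offset":[-0.045,0,0],"twist":[0,0,-70]},{"offset":[-0.045,0,0.01],"twist":[0,0,-80]},{"offset":[-0.045,0,0.028],"twist":[0,0,-90]},{"offset":[-0.045,0,0.028],"twist":[0,0,-90]},{"offset":[-0.045,0,0.028],"twist":[0,0,-90]}]' 1 30
python3 - <<'E'
from h import *
o=get_obs();save('wrist','pics/w4.png')
for r in cut_out('trigger','wrist')[:2]: print(r['confidence'],np.round(r['rect'],1))
rel([.5852,-.1288,.127],98.7)
print([proj('wrist',p,o).round(0).tolist() for p in((.5852,-.1288,.146),(.5808,-.0986,.176),(.5879,-.1468,.176))])
E
```

```text
t: 10.35
tool_pos: [0.5855, -0.1297, 0.2206]
tool_rot: [-0.23, 3.133, -0.0]
contact_force: [0.6, -1.2, 0.2]
opening: 0.0854
grip_force: 0.0
0.58 [355.4 255.4  33.6  80.4]
off [0.0005, 0.0012, 0.0941] twist [-0.04, 0.07, -0.26] t 10.45
[[319.0, 253.0], [381.0, 272.0], [282.0, 273.0]]
```

View pics/w4.png

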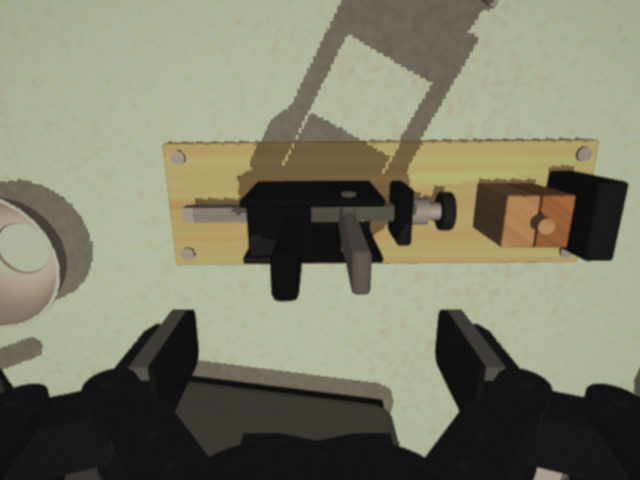

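The view from the side shows the handle at columns 272–300 and the trigger at columns 345–371 (tops near row 290). The pad is at column 447 and the foot at columns 480–575 beside the fixed jaw. Everything lies about 10 px left of my prediction, so I recompute from this view.

Run:
```python
from h import *
o=get_obs();X=np.array([np.cos(np.radians(98.7)),np.sin(np.radians(98.7))])
t=o['tool_pos'][:2]
g=cv2.imread('pics/w4.png').max(2).astype(float)
print('edges row285',[ (i,int(g[285,i]),int(g[285,i+1])) for i in range(262,380) if abs(g[285,i+1]-g[285,i])>12])
for z in(.166,.176,.186):
    print(z,[round(float((atz('wrist',u,285,z,o)[:2]-t)@X*1e3),1) for u in(272,300,346,370.5)])
for n,u,v,z in(('padface',456,212,.052),('platefront',412,212,.06),('foot back',504,215,.072),('foot front',574,215,.072),('jaw',578,215,.08)):
    print(n,(atz('wrist',u,v,z,o)[:2]-t)@X*1e3)
```

```text
edges row285 [(269, 173, 140), (270, 140, 84), (271, 84, 34), (272, 34, 13), (297, 15, 41), (298, 41, 96), (299, 96, 150), (300, 150, 178), (348, 185, 170), (349, 170, 128), (350, 128, 83), (369, 85, 121), (370, 121, 169), (371, 169, 184)]
0.166 [-23.8, -9.1, 15.2, 28.1]
0.176 [-22.6, -8.6, 14.4, 26.7]
0.186 [-21.4, -8.1, 13.7, 25.2]
padface 109.27863628017288
platefront 72.7875336446319
foot back 137.86397774858548
foot front 189.4374549863119
jaw 187.11188191647048
```

```bash
python3 -m crank '[{"offset":[0,-0.003,0.02],"twist":[0,0,0]},{"offset":[0,-0.005,0.055],"twist":[0,0,0]},{"offset":[0,-0.005,0.085],"twist":[0,0,0]},{"offset":[0,-0.005,0.094],"twist":[0,0,0]},{"offset":[0,-0.005,0.094],"twist":[0,0,0]}]' && python3 -m crank '[{"offset":[0,0,0],"twist":[0,0,0]},{"offset":[0,0,0],"twist":[0,0,0]},{"offset":[0,0,0],"twist":[0,0,0]},{"offset":[0,0,0],"twist":[0,0,0]},{"offset":[0,0,0],"twist":[0,0,0]},{"offset":[0,0,0],"twist":[0,0,0]}]' 0 30
```

```text
t: 11.08
tool_pos: [0.5856, -0.1348, 0.1253]
tool_rot: [0.233, -3.132, -0.001]
contact_force: [0.7, 0.4, -0.3]
opening: 0.0851
grip_force: 0.0
t: 11.82
tool_pos: [0.5874, -0.1334, 0.13]
tool_rot: [-0.234, 3.129, 0.004]
contact_force: [-3.4, 5.4, 10.0]
opening: 0.0374
grip_force: 32.6
```

```bash
cat > m.py <<'E'
from h import *
import sys
o=get_obs();save('wrist','pics/%s.png'%sys.argv[1])
for q in('pad','jaw','foot_center'):
  for r in cut_out(q,'wrist')[:2]: print(q,round(r['confidence'],2),np.round(r['rect'],1))
print('t',get_obs()['t'])
E
S='{"offset":[0,0,0],"twist":[0,0,0]}'
python3 -m crank '[{"offset":[0,0,0],"twist":[0,0,0]},{"offset":[0,0,0],"twist":[0,0,0]},{"offset":[0,0,0],"twist":[0,0,0]},{"offset":[0,0,0],"twist":[0,0,0]}]' 0.85; python3 m.py p1;  python3 -m crank '[{"offset":[0,0,0],"twist":[0,0,0]},{"offset":[0,0,0],"twist":[0,0,0]},{"offset":[0,0,0],"twist":[0,0,0]},{"offset":[0,0,0],"twist":[0,0,0]},{"offset":[0,0,0],"twist":[0,0,0]}]' 0 ; python3 m.py p2
```

```text
t: 12.32
tool_pos: [0.5859, -0.135, 0.1259]
tool_rot: [0.233, -3.133, 0.0]
contact_force: [0.2, 0.5, -0.6]
opening: 0.0726
grip_force: 0.0
pad 0.89 [516.9 246.2  39.   52.3]
jaw 0.73 [345.4 248.9 383.   96.6]
foot_center 0.72 [586.1 253.6 107.   93.6]
t 12.525
t: 13.15
tool_pos: [0.5864, -0.1334, 0.1283]
tool_rot: [-0.234, 3.132, 0.005]
contact_force: [-2.7, 3.6, 9.5]
opening: 0.0377
grip_force: 30.5
pad 0.57 [525.2 242.2  38.9  54. ]
jaw 0.77 [357.4 247.1 380.8  92.9]
foot_center 0.84 [587.2 251.7 104.2  94.3]
t 13.35
```

Run:
```python
import cv2,numpy as np
a=cv2.imread('pics/p1.png')[180:330,300:];b=cv2.imread('pics/p2.png')[180:330,300:]
cv2.imwrite('pics/c3.png',np.clip(cv2.resize(np.vstack([a,b]),None,fx=1.9,fy=1.9,interpolation=cv2.INTER_CUBIC)*1.7,0,255))
```

```text
[ WARN:0@0.108] global loadsave.cpp:1063 imwrite_ Unsupported depth image for selected encoder is fallbacked to CV_8U.
```

View pics/c3.png

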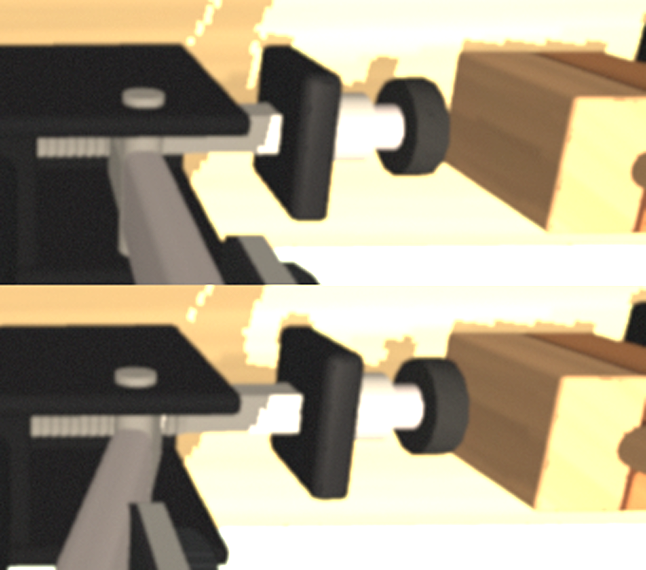

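Views p1 and p2 show the jaw plate, free plunger, pad and foot clearly; in p2 the plate's front edge is at column 490 and the pad's rim at column 546. The jaw is advancing, so I automate the edge readings and keep pumping.

```bash
cat > g.py <<'E'
from h import *
import sys
X=np.array([np.cos(np.radians(98.7)),np.sin(np.radians(98.7))])
def edges(im,o,name):
    g=im.max(2).astype(float)[236:251].mean(0)
    dark=g<45
    tr=[i for i in range(440,639) if dark[i] and not dark[i+1]]; tl=[i for i in range(440,639) if not dark[i] and dark[i+1]]
    S=np.array([.5595,.0438]);f=lambda u,z:round(float((atz('wrist',u,243,z,o)[:2]-S)@X*1e3),1)
    print(name,'bright->dark',tl,'dark->bright',tr,'x@.06',[f(u,.06) for u in tr],'x@.044',[f(u,.044) for u in tr])
if len(sys.argv)>1:
    n=sys.argv[1];o=get_obs();im=get_image('wrist');cv2.imwrite(f'pics/{n}.png',im[:,:,::-1]);edges(im,o,n);print(o['tool_pos'],o['opening'],o['t'])
    for r in cut_out('foot_center','wrist')[:1]: print('foot',np.round(r['rect'],1))
else:
    for n,p in(('p1',(.5859,-.135,.1259)),('p2',(.5864,-.1334,.1283))):
        edges(cv2.imread(f'pics/{n}.png'),dict(tool_pos=p,tool_rot=(-.234,3.132,.002)),n)
E
python3 g.py
python3 -m crank '[{"offset":[0,0,0],"twist":[0,0,0]},{"offset":[0,0,0],"twist":[0,0,0]},{"offset":[0,0,0],"twist":[0,0,0]},{"offset":[0,0,0],"twist":[0,0,0]}]' 0.85;  python3 -m crank '[{"offset":[0,0,0],"twist":[0,0,0]},{"offset":[0,0,0],"twist":[0,0,0]},{"offset":[0,0,0],"twist":[0,0,0]},{"offset":[0,0,0],"twist":[0,0,0]},{"offset":[0,0,0],"twist":[0,0,0]}]' 0 ; python3 g.py p3
```

```text
p1 bright->dark [448, 465, 512, 531] dark->bright [463, 475, 520, 532] x@.06 [-102.1, -95.6, -71.4, -64.9] x@.044 [-96.0, -89.0, -62.9, -56.0]
p2 bright->dark [459, 476, 523] dark->bright [474, 486, 530] x@.06 [-93.6, -87.1, -63.1] x@.044 [-87.1, -80.1, -54.3]
t: 13.85
tool_pos: [0.5859, -0.135, 0.1258]
tool_rot: [0.233, -3.133, 0.0]
contact_force: [-0.3, -0.1, 0.3]
opening: 0.0724
grip_force: 0.0
t: 14.48
tool_pos: [0.5864, -0.1334, 0.1283]
tool_rot: [-0.234, 3.132, 0.006]
contact_force: [-3.8, 4.3, 10.5]
opening: 0.0378
grip_force: 30.7
p3 bright->dark [474, 538] dark->bright [503, 546] x@.06 [-77.6, -54.1] x@.044 [-69.8, -44.5]
[ 0.58636704 -0.13338207  0.12829225] 0.03782840223522051 14.475
foot [378.4 292.8 523.2 289.1]
```

```bash
python3 -m crank '[{"offset":[0,0,0],"twist":[0,0,0]},{"offset":[0,0,0],"twist":[0,0,0]},{"offset":[0,0,0],"twist":[0,0,0]},{"offset":[0,0,0],"twist":[0,0,0]}]' 0.85 >/dev/null;  python3 -m crank '[{"offset":[0,0,0],"twist":[0,0,0]},{"offset":[0,0,0],"twist":[0,0,0]},{"offset":[0,0,0],"twist":[0,0,0]},{"offset":[0,0,0],"twist":[0,0,0]},{"offset":[0,0,0],"twist":[0,0,0]}]' 0 ; python3 g.py p4
```

```text
t: 15.7
tool_pos: [0.5864, -0.1334, 0.1283]
tool_rot: [-0.234, 3.132, 0.006]
contact_force: [-5.4, 4.4, 9.1]
opening: 0.0378
grip_force: 30.5
p4 bright->dark [489, 553] dark->bright [519, 562] x@.06 [-68.8, -45.3] x@.044 [-60.4, -35.1]
[ 0.58637975 -0.13337746  0.12832631] 0.0378384755720238 15.7
foot [592.  252.3  92.7  96.4]
```

```bash
python3 -m crank '[{"offset":[0,0,0],"twist":[0,0,0]},{"offset":[0,0,0],"twist":[0,0,0]},{"offset":[0,0,0],"twist":[0,0,0]},{"offset":[0,0,0],"twist":[0,0,0]}]' 0.85 >/dev/null;  python3 -m crank '[{"offset":[0,0,0],"twist":[0,0,0]},{"offset":[0,0,0],"twist":[0,0,0]},{"offset":[0,0,0],"twist":[0,0,0]},{"offset":[0,0,0],"twist":[0,0,0]},{"offset":[0,0,0],"twist":[0,0,0]}]' 0 ; python3 g.py p5
```

```text
t: 16.92
tool_pos: [0.5864, -0.1334, 0.1284]
tool_rot: [-0.234, 3.132, 0.006]
contact_force: [-4.3, 4.7, 9.9]
opening: 0.0377
grip_force: 31.3
p5 bright->dark [503, 557] dark->bright [534, 566] x@.06 [-60.6, -43.1] x@.044 [-51.5, -32.7]
[ 0.58636659 -0.13337121  0.12838009] 0.03767196246451827 16.925
foot [595.2 250.2  89.5  98.1]
```

Plunger is now pushed in about 5.5 mm, so the foot looks home. One more full squeeze, then hold.

```bash
python3 -m crank '[{"offset":[0,0,0],"twist":[0,0,0]},{"offset":[0,0,0],"twist":[0,0,0]},{"offset":[0,0,0],"twist":[0,0,0]},{"offset":[0,0,0],"twist":[0,0,0]}]' 0.85 >/dev/null;  python3 -m crank '[{"offset":[0,0,0],"twist":[0,0,0]},{"offset":[0,0,0],"twist":[0,0,0]},{"offset":[0,0,0],"twist":[0,0,0]},{"offset":[0,0,0],"twist":[0,0,0]},{"offset":[0,0,0],"twist":[0,0,0]}]' 0 ; python3 g.py p6
python3 - <<'E'
import cv2,numpy as np
m=np.vstack([cv2.imread(f'pics/p{i}.png')[180:320,400:] for i in(4,5,6)])
s=__import__('h').get_image('scene')[200:310,250:390][:,:,::-1];s=cv2.resize(s,(320,251));s=np.vstack([s,np.zeros((420-251,320,3),np.uint8)])
m=np.hstack([m,s]);cv2.imwrite('pics/c4.png',np.clip(cv2.resize(m,None,fx=1.4,fy=1.4)*1.7,0,255).astype(np.uint8))
E
```

```text
t: 18.15
tool_pos: [0.5863, -0.1334, 0.1285]
tool_rot: [-0.234, 3.133, 0.006]
contact_force: [-4.6, 4.8, 11.8]
opening: 0.0379
grip_force: 31.8
p6 bright->dark [512, 561] dark->bright [544, 566] x@.06 [-55.0, -43.0] x@.044 [-45.5, -32.6]
[ 0.58627604 -0.13339409  0.12852319] 0.03785447058267288 18.15
foot [594.3 251.8  91.4  94.4]
```

View pics/c4.png

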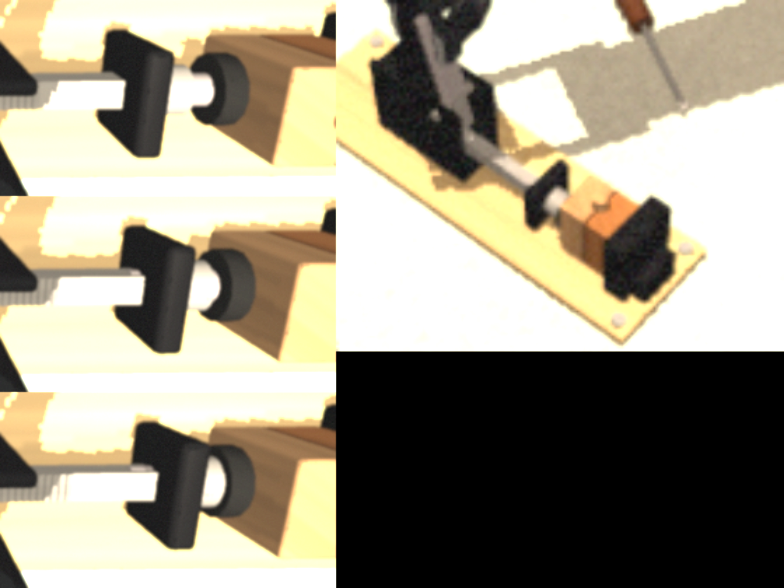

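The foot sits flush against the fixed jaw: the pad did not move on the last squeeze (rim at column 566 both times). The plunger is in about 11 mm and the trigger is held squeezed.

```bash
python3 -c "
from station import *
print(finish_job())"
```

```text
the job is handed in; nothing more can be done
None
```

The job is handed in: the foot is clamped home against the fixed jaw with the glue line crossways, the pad plunger is pushed in about 11 mm, and the trigger is still held squeezed; no verdict came back.

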